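# Press a dowel pin flush on the hand press

### The arm

A 6-joint arm with a two-finger parallel gripper is mounted at the origin on the work surface. World frame = base frame: x ahead of the robot, y to its left, z up, the work surface at z = 0. Lengths are in m, angles in rad, forces in N, time in s.
With the tool pointing down it reaches from about 0.3 to 0.75 m from the base axis. Payload 8.5 kg.
Tool frame: the origin (TCP) lies on the centre line of the jaws, within the pads' length; the fingertips stand 11 mm ahead of it and the grasp point (between the pads) lies 8 mm behind it (tcp_to_tips is the z of the fingertips in the tool frame, in m); z points along the fingers, y is the line along which they close (so a half turn about z gives the same grasp; the last joint's range is limited). The gripper opens to 88 mm and grips with 3 to 60 N. Pads are 18 mm wide; open, the fingers measure 123 mm over their backs; the gripper's body (75 mm by 187 mm) begins 45 mm behind the grasp point.
Start: joints at [-1.477, 0.381, 1.297, -0, 1.464, -0.215], TCP at [0.167, -0.524, 0.25] pointing down, gripper open.
Joint ranges: [-3.11, 3.11], [-0.89, 2.33], [0.22, 2.48], [-1.42, 4.56], [0.17, 2.85], [-2.88, 2.88]. Speed limits (rad/s): [2.39, 2.39, 3.14, 3.14, 3.14, 3.14].

### API

Orientations are given as a unit quaternion [x, y, z, w].
In Python, from rig import get_obs, get_image, get_calibration, job_done, tcp_to_tips gives the robot as it stands.
- The arm moves only by the tool play_rows, never from a script. Its argument "rows" is a list of rows, each a list of 2 entries, a list of its own where there are three numbers: the shift along the tool's x, y, z in units of 50 mm (1.0 is 50 mm), then the turn about the tool's z in units of 10 degrees (1.0 is 10 degrees). In form: [[[x, y, z], turn], ...]. A call has 1 to 20 rows; each row shifts and turns the commanded pose from where the row before left it, along the tool's axes as they then stand; what a row does not reach is not made up. A row lasts 1/8 s, in which the tool goes at most 62.5 mm and 10.7 degrees, less where a joint would pass 70% of its speed; a pose out of reach is approached as far as the arm can. A call with a number of a shift or a turn outside -1 to 1 is refused whole. A call with a gripper value outside its range is refused whole. "gripper" is the closure, from 0 (fully open) to 1 (shut), set as the call begins (left out, the last holds). The fingers move at their own pace and stop on an object; "force" is the grip in N (left out, the last holds). Time passes only in rows, so rows that do not move let the fingers close. It gives the time, the measured TCP pose, the force, the opening and the grip force at its end, in the units of the state.
- get_obs(): the state, without advancing time (a new reading comes with each control period).
- get_image(name): name is "side" or "top"; returns (picture, depth): 400x640x3 uint8, red, green, blue; 400x640 float32, m along the optical axis (not along the pixel's ray), 0 where there is no reading.
- get_calibration(name): a dict with "intrinsics" (3x3 intrinsics, pixels), "k1" (the pictures are not rectified: a ray, as slopes to the right and down, at radius r is drawn at 1 + k1 r^2 times it, then the intrinsics apply), "rvec" (rotation vector, rad) and "tvec" (3), from world to camera coordinates, as OpenCV has them. Camera axes: x right, y down, z forward; pixel columns grow to the right and rows downward; lengths in m; the calibration is good to about 2 mm. A picture is of the moment at which its call begins. get_calibration takes no time and is no camera call.
- job_done(): hands the job in; it is judged then, once.
The state is a dict: "clock": time; "joints": joint angles; "qd": joint speeds; "tau": joint torques, N m; "position": TCP position; "tcp_rot": TCP orientation; "ft_force": force on the tool from outside, world axes, zero at the start; "moment": the same for the moment, N m; "finger_gap": opening from 0.0 (shut) to 1.0 (fully open); "grasp_force": force on a finger pad.
Only numpy, scipy, OpenCV 4.12 (cv2) and the standard library are available. Lean on these libraries where they do the work, as an engineer would, in place of code of your own. Each camera call takes 0.05 s, during which the arm holds its last target. There are 200 camera calls.

### The job

With the press lever still locked, slide the reel-arm link home on the press's plate: its long edge flat against the back fence and its pin end up against the end stop. Then flip the safety dog out of its notch and over towards the front of the press until it drops onto its rest, and press the lever down by its ball until the punch has driven the pin flush and comes up solid on the link, without forcing it further. Let the lever come right back up, leaving the dog off, the link still against fence and stop, and the other things on the bench undisturbed.

Things in the scene. Friction and masses are not known exactly. Their poses are not given: they have to be found in the camera images.
- press: the cast-iron hand press, fixed; origin on the bench under the ram's axis, axes as datum (datum lies at 15, -20, 35 mm). Its head is 68 mm wide (y = -34 to 34), from x = -30 to 115 mm, 115 to 235 mm above the bench; the ram's top stands up to 269 mm; the column is behind x = 60 mm
- datum (a point): inside corner on the plate's top (35 mm above the bench) where fence and end stop meet; x to the back of the press, y to its left, z up. The fence's face is the plane x = 0, from y = 0 to 185 mm; the end stop's face is the plane y = 0, from x = -34 mm to 0; both stand 12 mm above the plate, which reaches from x = -105 to 15, y = -30 to 205 mm
- link_centre (a point): centre of the loose reel-arm link, a flat aluminium bar 180 x 30 x 12 mm lying flat on the plate, slot and two bolt holes in it, long side along its y axis; a steel dowel pin stands up out of its top near the -y end. When home its centre is at x = -15, y = +90 mm from datum, axes parallel to datum's
- link_corner (a point): bottom corner of the link at its fence side and pin end (15, -90, -6 mm from link_centre); comes to datum when the link is home
- link_far (a point): bottom corner of the link at its fence side and other end (15, 90, -6 mm from link_centre)
- pin_top (a point): centre of the top of the dowel pin, 8 mm diameter, 70 mm from link_centre towards the -y end, a press fit that takes about 30 N at the ram to drive
- pin (a joint): how far the pin has been driven, m: it starts at 0 to 2.5 mm, i.e. 6 to 3.5 mm proud of the link; 6 mm is flush
- dog (a joint): angle of the safety dog, rad: 0 = its tooth down in the notch of the lever's hub disc, which locks the lever; it swings up and over towards the front of the press and falls by its own weight, past about 1.1, onto its rest at 1.75
- dog_knob (a point): centre of the steel knob (18 mm diameter) on top of the dog's upright stalk (8 mm by 11 mm, 40 mm tall, below the knob), on the right of the press's head, 295 mm above the bench when engaged. The dog turns about dog_hinge: the knob lies 58 mm behind and 50 mm above it at 0
- dog_hinge (a point): pivot of the dog (its axis runs left-right), fixed to the press's head, 245 mm above the bench; axes as datum
- lever (a joint): angle of the press lever, rad: 0 = fully raised, grows as it is pressed down, end of travel 1.3; a return spring raises it when let go (about 3 to 7 N at the ball, plus about 4 N while the pin is driven). Locked, it has only a few hundredths of play. Its travel is longer than the pin needs: the punch meets the link part of the way and must be felt
- lever_ball (a point): centre of the black ball (36 mm diameter) on the lever's end, right of the press's centre; the lever is a 14 mm steel bar that points to the front and 0.56 rad upwards when raised, and its ball swings down about lever_hinge on a 210 mm radius
- lever_hinge (a point): on the lever's axis (left-right) at the lever's plane, fixed to the press, 190 mm above the bench; axes as datum
- punch (a point): centre of the lower face of the ram's punch, 18 mm diameter, carried by the ram
- link: the reel-arm link; origin at the centre of its underside, axes as link_centre
- ram: the ram with its punch; origin at the centre of the punch's lower face
- reel: small aluminium film reel lying flat, 124 mm diameter, 14 mm tall, leave alone
- driver_a: screwdriver with a yellow handle, 200 mm, leave alone
- driver_b: screwdriver with a black handle, 170 mm, leave alone
- spanner: spanner, 150 mm, leave alone
- done_link: a finished link like the other, its pin already flush, lying on the bench, leave alone
- oiler: oil bottle, 40 mm diameter, 95 mm tall, leave alone
- jar: glass jar with a steel lid, 60 mm diameter, 55 mm tall, leave alone
Not all that is in view belongs to the job. What is shaped like the link but green or purple is not meant.

How it is judged:
On the way, in this order (a step that is already met when the one before it is completed fails the run):
1. the link is home against fence and end stop (within 2 mm all along) with the dog still in its notch (x of each of link_corner, link_far in the frame of datum above -0.002 m and y of link_corner in the frame of datum below 0.002 m and value of joint dog below 0.1 rad), for 0.2 s.
2. the dog is flipped over onto its rest (value of joint dog above 1.5 rad), for 0.2 s.
3. the pin is pressed flush (within 1.2 mm) (value of joint pin above 0.0048 m), for 0.1 s.
At the end, for the whole second after the job is handed in: the pin is within 1.2 mm of flush, the link lies flat and at rest within 2 mm of the fence (both ends) and of the end stop, the dog rests off (over 1.5 rad) and the lever is back up (under 0.1 rad) (value of joint pin above 0.0048 m and value of joint dog above 1.5 rad and value of joint lever below 0.1 rad and x of each of link_corner, link_far in the frame of datum above -0.002 m and y of link_corner in the frame of datum below 0.002 m and z of link_corner in the frame of datum below 0.003 m and linear speed of link below 0.01 m/s); the robot touches nothing.
It fails at once if the punch is forced onto the link (over 300 N between ram and link) (contact force between ram and link above 300 N).
It fails at once if another thing on the bench is pushed more than 30 mm (distance of any of reel, driver_a, driver_b, spanner, done_link, oiler, jar from where it was at the start of the episode above 0.03 m).
It also fails if it takes over 70 s, if anything falls off the work surface, if the arm or the gripper's body presses on something with over 40 N, if the wrist force passes 120 N, or if a joint passes its speed limit or range.

## Working session

There is one attempt and no reset: what is moved stays moved. The work goes in short steps, Python scripts to look and compute and a tool call to move; the robot and the scene stay as the last step left them, time stands still between calls to the robot, and variables do not carry over. Pictures are saved under pics/ and viewed, at most 10 in all, crops included, and the job is handed in when it is done.

Besides the shell and the picture viewer there is one more tool, called after ">>>" as name(argument=value, ...) on one line, values as JSON. play_rows: Moves the arm, as the interface text tells. Shifts and turns lie within -1 to 1; 1 stands for 50 mm of shift or 10 degrees of turn. Its arguments: {"type":"object","properties":{"rows":{"type":"array","items":{"type":"array"}},"gripper":{"type":"number"},"force":{"type":"number"}},"required":["rows"]}

```bash
mkdir -p pics; cat > h.py <<'E'
import numpy as np, cv2
from rig import *
def cal(n):
    c=get_calibration(n); R=cv2.Rodrigues(np.array(c['rvec'],float))[0]
    return np.array(c['intrinsics'],float),c['k1'],R,np.array(c['tvec'],float).ravel()
def ray(n,u,v):
    K,k1,R,t=cal(n)
    p=cv2.undistortPoints(np.array([[[u,v]]],float),K,np.array([k1,0,0,0,0.]))[0,0]
    return -R.T@t, R.T@np.array([p[0],p[1],1.])
def at_z(n,u,v,z):
    o,d=ray(n,u,v); return o+d*(z-o[2])/d[2]
def at_d(n,u,v,dep):
    o,d=ray(n,u,v); return o+d*dep
def cloud(n,dep):
    K,k1,R,t=cal(n); h,w=dep.shape
    g=np.stack(np.meshgrid(np.arange(w),np.arange(h)),-1).reshape(-1,1,2).astype(float)
    p=cv2.undistortPoints(g,K,np.array([k1,0,0,0,0.])).reshape(h,w,2)
    c=np.concatenate([p*dep[...,None],dep[...,None]],-1)
    return (c-t)@R
def proj(n,P):
    K,k1,R,t=cal(n)
    return cv2.projectPoints(np.array(P,float).reshape(-1,1,3),cv2.Rodrigues(R)[0],t,K,np.array([k1,0,0,0,0.]))[0].reshape(-1,2)
E
python3 - <<'E'
from h import *
for n in('side','top'):
    im,d=get_image(n); cv2.imwrite(f'pics/{n}0.png',im[...,::-1]); np.save(f'{n}0.npy',d)
    K,k1,R,t=cal(n); print(n,K[0,0],k1,-R.T@t,R[2])
print(get_obs(), tcp_to_tips)
E
```

```text
side 452.95094548664235 -0.11500799883573362 [ 0.36615475 -0.91333359  1.01999212] [ 0.1440621   0.74081631 -0.65607721]
top 464.2259276788175 0.01628643168546733 [0.26274719 0.03131948 1.50837975] [ 0.21346316 -0.00797506 -0.97691856]
{'clock': 0.1, 'joints': array([-1.47731188e+00,  3.81104598e-01,  1.29811131e+00,  1.80961843e-05,
        1.46358544e+00, -2.15314087e-01]), 'qd': array([ 1.29126037e-03, -1.25912457e-03, -3.44031765e-03,  5.24092705e-05,
        8.01369406e-04,  9.68157001e-04]), 'tau': array([ 3.27070331e-03, -4.38651645e+01, -2.24909502e+01,  7.14344834e-02,
        3.42153374e-02, -6.21525692e-05]), 'position': array([ 0.16712657, -0.52376415,  0.24923725]), 'tcp_rot': array([ 9.88104063e-01,  1.53785551e-01,  4.57696839e-05, -6.02676629e-04]), 'ft_force': array([-0.295085  ,  0.32313626,  0.52043642]), 'moment': array([ 0.01878979, -0.03293013,  0.02448559]), 'grasp_force': 0.0, 'finger_gap': 0.9972662469582789} 0.011
```

View pics/side0.png

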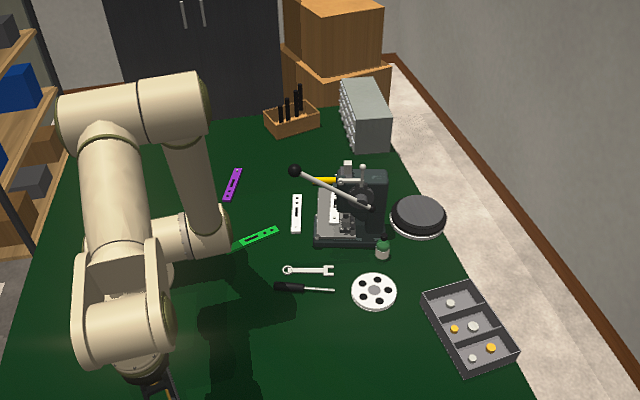

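View pics/top0.png

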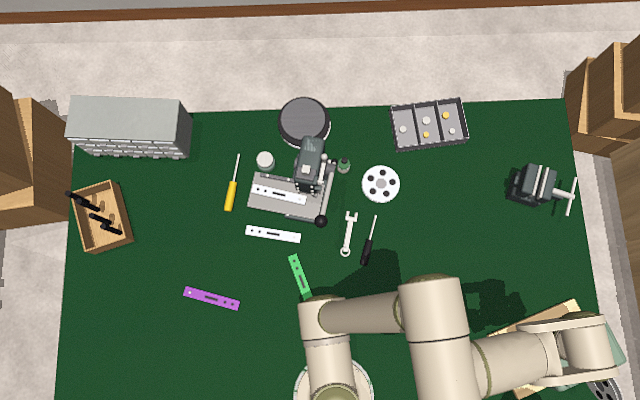

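Side: press around (345,205), ball (295,171), knob (~362,167). Top: press at (300,185), ball (321,221), link at (278,192). I'll zoom in on both.

```bash
python3 - <<'E'
from h import *
a=cv2.imread('pics/top0.png')[125:240,235:365]; b=cv2.imread('pics/side0.png')[150:260,275:405]
cv2.imwrite('pics/c0.png',np.vstack([cv2.resize(a[:115,:130],(650,575),interpolation=2)[:300*2][:, :]])) 
cv2.imwrite('pics/c1.png',cv2.resize(b,(650,550),interpolation=2))
E
```

```text
(no output)
```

View pics/c0.png

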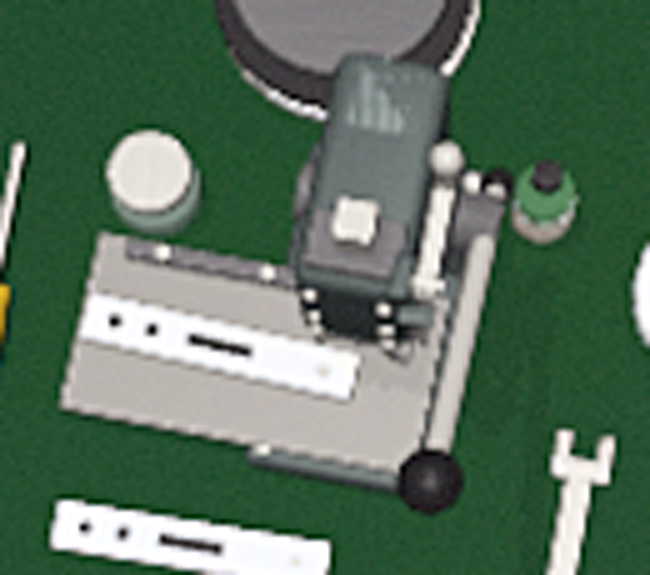

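View pics/c1.png

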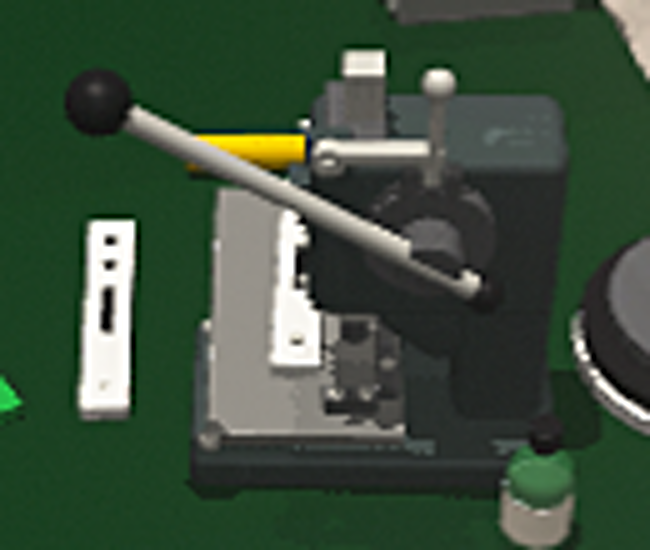

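Top crop: link ends at (93,295),(80,338),(348,400),(357,357), plate corners (103,233),(62,408),(432,450), knob (446,158), ball (430,482). Side crop: knob (437,82), ball (98,102), link's pin end near (295,365).

```bash
python3 - <<'E'
from h import *
T=lambda u,v,z: at_z('top',235+(u+.5)/5-.5,125+(v+.5)/5-.5,z)
S=lambda u,v,z: at_z('side',275+(u+.5)/5-.5,150+(v+.5)/5-.5,z)
pl=np.array([T(103,233,.035),T(62,408,.035),T(432,450,.035)]); print('plate',pl.round(4), [np.linalg.norm(pl[i]-pl[i+1]) for i in(0,1)])
lk=np.array([T(93,295,.047),T(80,338,.047),T(348,400,.047),T(357,357,.047)]); print('link',lk.round(4),np.linalg.norm(lk[1]-lk[2]),lk.mean(0))
def tri(pt,ps):
    A=[];b=[]
    for n,(u,v),(o0,o1) in(('top',pt,(235,125)),('side',ps,(275,150))):
        o,d=ray(n,o0+(u+.5)/5-.5,o1+(v+.5)/5-.5); d/=np.linalg.norm(d); P=np.eye(3)-np.outer(d,d); A.append(P);b.append(P@o)
    return np.linalg.lstsq(np.vstack(A),np.hstack(b),rcond=None)[0]
print('knob',tri((446,158),(437,82)),'at z',T(446,158,.295),S(437,82,.295))
print('ball',tri((430,482),(98,102)))
# cloud-based
im=cv2.imread('pics/top0.png'); d=np.load('top0.npy'); c=cloud('top',d); 
roi=np.zeros(d.shape,bool); roi[125:240,235:365]=1
def yawfit(m,name):
    P=c[m][:,:2].astype(np.float32); r=cv2.minAreaRect(P*1000); print(name,m.sum(),r,'zmed',np.median(c[m][:,2]))
br=im.min(2)>190
m=roi&br&(abs(c[...,2]-.047)<.008); n,l,st,ce=cv2.connectedComponentsWithStats(m.astype(np.uint8)); k=1+st[1:,4].argmax(); yawfit(l==k,'link')
m=roi&(abs(c[...,2]-.235)<.008); n,l,st,ce=cv2.connectedComponentsWithStats(m.astype(np.uint8)); k=1+st[1:,4].argmax(); yawfit(l==k,'head')
m=roi&(c[...,2]>.022)&(c[...,2]<.07); n,l,st,ce=cv2.connectedComponentsWithStats(m.astype(np.uint8)); k=1+st[1:,4].argmax(); yawfit(l==k,'plate')
E
```

```text
plate [[0.7139 0.2258 0.035 ]
 [0.5966 0.2536 0.035 ]
 [0.5591 0.0146 0.035 ]] [np.float64(0.1206324703725759), np.float64(0.24201446350021452)]
link [[0.6685 0.2312 0.047 ]
 [0.6399 0.2399 0.047 ]
 [0.5918 0.0675 0.047 ]
 [0.62   0.0607 0.047 ]] 0.17896452263253063 [0.63004458 0.149811   0.047     ]
knob [0.66716927 0.00335489 0.2996367 ] at z [0.66961775 0.00319074 0.295     ] [0.66818522 0.00895978 0.295     ]
ball [0.48775191 0.01936754 0.30401906]
link 465 ((632.81494140625, 149.99656677246094), (180.52261352539062, 31.662494659423828), 74.07516479492188) zmed 0.04708310020039214
head 850 ((676.6793212890625, 45.20074462890625), (79.98155212402344, 161.30091857910156), 83.99449920654297) zmed 0.23454239466720667
plate 2436 ((641.51171875, 121.03410339355469), (240.70462036132812, 166.1764678955078), 76.32730102539062) zmed 0.036906218259189424
```

```bash
python3 - <<'E'
from h import *
im=cv2.imread('pics/top0.png').astype(float); R=im[...,2]  # red: plate ~190 vs green ~20
def edge_rows(c0,c1,r0,r1,sgn): # for each col find strongest transition subpixel (half-level)
    out=[]
    for u in range(c0,c1):
        s=R[r0:r1,u]; g=np.diff(s)*sgn; k=g.argmax(); w=g[max(0,k-2):k+3].clip(0); out.append((u,r0+.5+max(0,k-2)+(w*np.arange(len(w))).sum()/w.sum()))
    return np.array(out)
def fit(n,pts,z,lab):
    P=np.array([at_z(n,u,v,z)[:2] for u,v in pts])
    for _ in range(3):
        m=P.mean(0); d=np.linalg.svd(P-m)[2][0]; nn=np.array([-d[1],d[0]]); r=(P-m)@nn; P=P[abs(r)<max(.0015,2*np.std(r))] 
    d=d*np.sign(d[1]) if abs(d[1])>abs(d[0]) else d*np.sign(d[0])
    print(lab,m.round(4),d.round(4),'ang',np.degrees(np.arctan2(d[1],d[0])).round(2),'std',r.std().round(5),len(P)); return m,d
f=fit('top',edge_rows(251,318,203,224,-1),.035,'front')
# left edge: per row, columns
def edge_cols(r0,r1,c0,c1,sgn):
    out=[]
    for v in range(r0,r1):
        s=R[v,c0:c1]; g=np.diff(s)*sgn; k=g.argmax(); w=g[max(0,k-2):k+3].clip(0); out.append((c0+.5+max(0,k-2)+(w*np.arange(len(w))).sum()/w.sum(),v))
    return np.array(out)
l=fit('top',edge_cols(174,204,242,262,1),.035,'left')
# link front edge: white->gray, back edge
B=R.copy()
lf=fit('top',edge_rows(254,302,189,207,-1),.047,'linkfront')
# head top cloud sides
d=np.load('top0.npy'); c=cloud('top',d); Z=c[...,2]
S=[(u,v) for v in range(150,180) for u in [0]]
yy=[]
for v in range(140,178):
    cols=[u for u in range(285,335) if abs(Z[v,u]-.235)<.004]
    if len(cols)>8: yy.append((v,cols[0],cols[-1]))
yy=np.array(yy)
fit('top',[(a-.5,v) for v,a,b in yy],.235,'headleft'); fit('top',[(b+.5,v) for v,a,b in yy],.235,'headright')
# ram top
m=(abs(Z-.269)<.006)&(im.min(2)>180); m[:, :290]=0;m[:,330:]=0; print('ramtop',m.sum(),c[m].mean(0))
E
```

```text
front [0.5703 0.1444] [0.2305 0.9731] ang 76.67 std 0.00156 55
left [0.6557 0.2419] [ 0.9716 -0.2366] ang -13.69 std 0.00058 29
linkfront [0.6238 0.1544] [0.2934 0.956 ] ang 72.94 std 0.00849 47
headleft [0.7012 0.0724] [ 0.9728 -0.2316] ang -13.39 std 0.00092 24
headright [0.7022 0.0072] [ 0.9733 -0.2294] ang -13.26 std 0.00185 22
ramtop 26 [0.57627727 0.01778949 0.27044406]
```

Press yaw ≈ -13.4°. In yawed axes (x',y'), datum ≈ (.6266,.182), knob (.648,.160,.295), ball (.470,.132,.302), and the link is 32 mm from the fence and 20 mm from the stop. These fit the given heights and sizes. First move: rise, and turn the tool so its x is press y and its y is press x.

>>> play_rows(rows=[[[0, 0, -0.6], -1], [[0, 0, -0.6], -1], [[0, 0, -0.6], -1], [[0, 0, -0.6], -1], [[0, 0, -0.6], -1], [[0, 0, 0], -0.89], [[0, 0, 0], 0]], gripper=1, force=20)

```text
clock: 0.98
position: [0.1671, -0.5239, 0.3994]
tcp_rot: [0.785, 0.619, 0.0, -0.0]
ft_force: [-0.7, 0.8, 0.3]
finger_gap: 0.23
grasp_force: 0.0
```

>>> play_rows(rows=[[[0.76, 0.24, 0], 0], [[0.76, 0.24, 0], 0], [[0.76, 0.24, 0], 0], [[0.76, 0.24, 0], 0], [[0.76, 0.24, 0], 0], [[0.76, 0.24, 0], 0], [[0.76, 0.24, 0], 0], [[0.76, 0.24, 0], 0], [[0.76, 0.24, 0], 0], [[0.76, 0.24, 0], 0], [[0.76, 0.24, 0], 0], [[0.76, 0.24, 0], 0], [[0.76, 0.24, 0], 0], [[0.76, 0.24, 0], 0], [[0.76, 0.24, 0], 0], [[0.76, 0.24, 0], 0], [[0.76, 0.24, 0], 0], [[0.76, 0.24, 0], 0], [[0.76, 0.24, 0], 0], [[0.76, 0.24, 0], 0]])

```text
clock: 3.48
position: [0.5773, 0.1609, 0.399]
tcp_rot: [0.786, 0.618, -0.001, -0.0]
ft_force: [0.4, 0.1, -0.4]
finger_gap: 0.005
grasp_force: 0.0
```

```bash
cat >> h.py <<'E'
Y=np.radians(-13.4); EX=np.array([np.cos(Y),np.sin(Y)]); EY=np.array([-EX[1],EX[0]]); DX,DY=.6266,.182
def st():
    o=get_obs(); p=o['position']; from scipy.spatial.transform import Rotation as Ro
    R=Ro.from_quat(o['tcp_rot']).as_matrix()
    print('t',round(o['clock'],2),'datum x,y mm',((p[:2]@EX-DX)*1e3).round(1),((p[:2]@EY-DY)*1e3).round(1),'z',(p[2]*1e3).round(1),'toolx ang',np.degrees(np.arctan2(R[1,0],R[0,0])).round(2),'F',o['ft_force'].round(1),'gap',round(o['finger_gap'],3))
E
python3 -c "
from h import *
st()"
```

```text
t 3.48 datum x,y mm -102.3 108.3 z 399.0 toolx ang 76.37 F [ 0.4  0.1 -0.4] gap 0.005
```

>>> play_rows(rows=[[[0, -0.1, -0.0], 0], [[0, 0, 0.8], 0], [[0, 0, 0.8], 0], [[0, 0, 0.8], 0], [[0, 0, 0.8], 0], [[0, 0, 0.8], 0], [[0, 0, 0.8], 0], [[0, 0, 0.8], 0], [[0, 0, 0.8], 0], [[0, 0, 0.3], 0], [[0, 0, 0.24], 0], [[0, 0, 0], 0], [[0, 0, 0], 0]])

```text
clock: 5.1
position: [0.5725, 0.1609, 0.0539]
tcp_rot: [0.785, 0.62, 0.001, 0.001]
ft_force: [-0.3, -0.4, -0.4]
finger_gap: 0.007
grasp_force: 0.0
```

```bash
python3 -c "
from h import *
st()
im,d=get_image('top'); cv2.imwrite('pics/t1.png',cv2.resize(im[120:250,215:375,::-1],(800,650),interpolation=2)[:600])"
```

```text
t 5.1 datum x,y mm -107.0 107.2 z 53.9 toolx ang 76.58 F [-0.3 -0.4 -0.4] gap 0.007
```

View pics/t1.png

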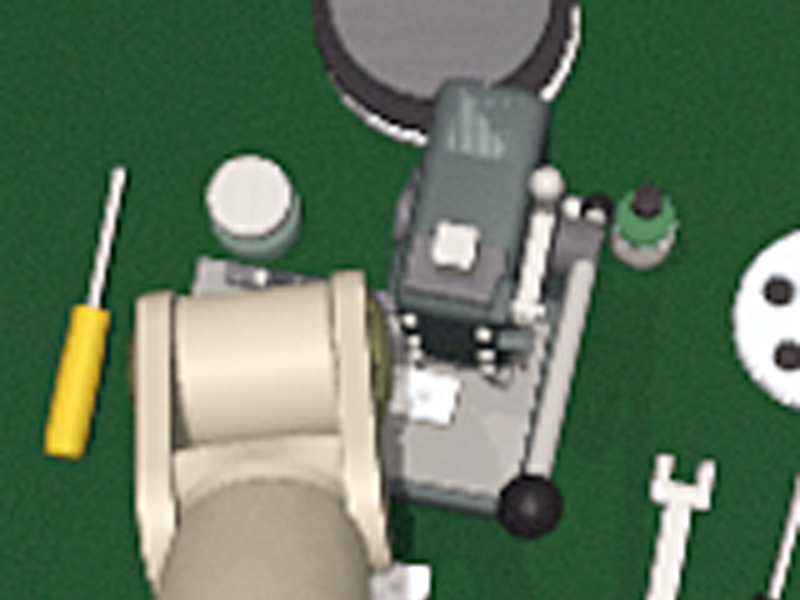

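The picture shows the wrist just clear of the head's left side, (388,350) vs (397,300). I'll check that clearance in depth before pushing.

```bash
python3 -c "
from h import *
for n in('top','side'):
    im,d=get_image(n); c=cloud(n,d); X=(c[...,:2]@EX-DX)*1e3; Yy=(c[...,:2]@EY-DY)*1e3; Z=c[...,2]*1e3
    m=(d>0)&(X>-220)&(X<0)&(Yy>-60)&(Yy<220)&(Z>60)&(im.min(2)>100)
    if n=='side': m&=(Yy>15)
    for z in range(60,500,20):
        k=m&(Z>=z)&(Z<z+20)
        if k.sum()>5: print(n,z,k.sum(),'Y',np.percentile(Yy[k],[2,98]).round(),'X',np.percentile(X[k],[2,98]).round())
"
```

```text
top 120 7 Y [-13.  44.] X [-47. -17.]
top 140 10 Y [ -2. 139.] X [-47. -15.]
top 160 10 Y [-6. 43.] X [-48. -43.]
top 200 29 Y [-57.  45.] X [-47.  -2.]
top 220 81 Y [-56.  49.] X [-55. -13.]
top 240 281 Y [-56.  45.] X [-75.  -2.]
top 260 112 Y [-56.  29.] X [-110.   -3.]
top 280 64 Y [-56. 131.] X [-154.   -6.]
top 300 225 Y [-42. 165.] X [-154.  -58.]
top 320 861 Y [ 60. 166.] X [-144.  -65.]
top 340 166 Y [ 14. 161.] X [-208.  -84.]
top 360 417 Y [ 18. 147.] X [-206. -121.]
top 380 366 Y [ 23. 135.] X [-215. -157.]
top 400 125 Y [ 25. 107.] X [-217. -187.]
top 420 121 Y [25. 97.] X [-219. -199.]
top 440 55 Y [32. 82.] X [-220. -211.]
side 200 20 Y [55. 85.] X [-130.  -61.]
side 240 19 Y [16. 43.] X [-33. -27.]
side 260 28 Y [16. 34.] X [-26.  -6.]
side 320 274 Y [ 59. 160.] X [-143.  -65.]
side 340 99 Y [ 42. 161.] X [-154.  -84.]
side 360 163 Y [ 18. 147.] X [-205. -121.]
side 380 187 Y [ 23. 133.] X [-201. -159.]
side 400 103 Y [25. 75.] X [-214. -190.]
side 420 90 Y [26. 72.] X [-219. -202.]
side 440 22 Y [35. 69.] X [-219. -213.]
```

Wrist right side is at Y≈55, head at Y≤54, so I'll shift 13 mm left before pushing, and go 2.5 mm lower.

>>> play_rows(rows=[[[0.26, 0, 0], 0], [[0, 0, 0.05], 0], [[0, 0.15, 0], 0], [[0, 0.15, 0], 0], [[0, 0.1, 0], 0], [[0, 0.1, 0], 0], [[0, 0.1, 0], 0], [[0, 0.1, 0], 0], [[0, 0.1, 0], 0], [[0, 0.1, 0], 0], [[0, 0, 0], 0]])

```text
clock: 6.62
position: [0.6192, 0.1629, 0.0502]
tcp_rot: [0.785, 0.62, 0.0, 0.0]
ft_force: [-0.7, -0.4, 0.2]
finger_gap: 0.006
grasp_force: 0.0
```

```bash
python3 -c "
from h import *
st()"
```

```text
t 6.62 datum x,y mm -62.0 120.0 z 50.2 toolx ang 76.58 F [-0.7 -0.4  0.2] gap 0.006
```

>>> play_rows(rows=[[[0, 0.06, 0], 0], [[0, 0.06, 0], 0], [[0, 0.06, 0], 0], [[0, 0.04, 0], 0], [[0, 0, 0], 0]])

```text
clock: 7.25
position: [0.6297, 0.1604, 0.0503]
tcp_rot: [0.785, 0.62, 0.0, 0.0]
ft_force: [-1.0, -0.5, -0.2]
finger_gap: 0.003
grasp_force: 0.2
```

>>> play_rows(rows=[[[0, 0.03, 0], 0], [[0, 0.03, 0], 0], [[0, 0, 0], 0]])

```text
clock: 7.62
position: [0.6325, 0.1597, 0.0502]
tcp_rot: [0.785, 0.62, 0.0, 0.0]
ft_force: [-0.9, -0.6, -1.1]
finger_gap: 0.005
grasp_force: 0.3
```

```bash
python3 -c "
from h import *
st()"
```

```text
t 7.62 datum x,y mm -48.3 120.0 z 50.2 toolx ang 76.59 F [-0.9 -0.6 -1.1] gap 0.005
```

>>> play_rows(rows=[[[0, 0.03, 0], 0], [[0, 0.03, 0], 0], [[0, 0, 0], 0]])

```text
clock: 8.0
position: [0.6354, 0.159, 0.0502]
tcp_rot: [0.785, 0.62, -0.0, 0.0]
ft_force: [-1.3, -0.7, -0.5]
finger_gap: 0.006
grasp_force: 0.7
```

```bash
python3 -c "
from h import *
st()
im,d=get_image('top'); a=cv2.resize(im[140:220,240:330,::-1],(675,600),interpolation=2); 
im,d=get_image('side'); b=cv2.resize(im[180:240,310:370,::-1],(600,600),interpolation=2); cv2.imwrite('pics/s2.png',cv2.resize(np.hstack([a,b]),(800,376)))"
```

```text
t 8.0 datum x,y mm -45.4 119.9 z 50.2 toolx ang 76.59 F [-1.3 -0.7 -0.5] gap 0.006
```

View pics/s2.png

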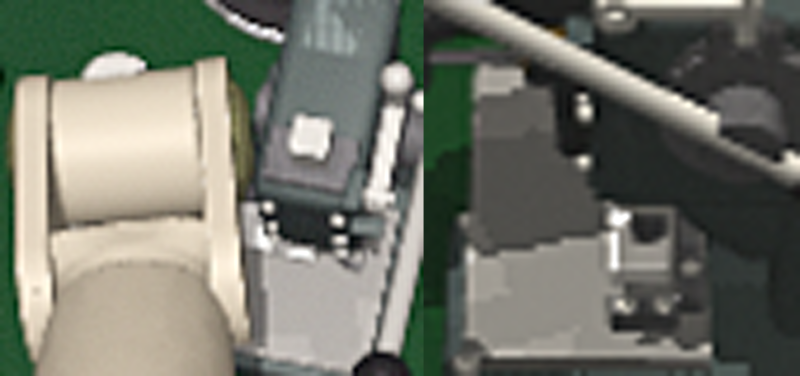

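The link now sits mostly under the head; only a white sliver of its front edge shows at (290,250). Force is still only ~1 N, so I'll keep going in small steps.

>>> play_rows(rows=[[[0, 0.03, 0], 0], [[0, 0.03, 0], 0], [[0, 0, 0], 0]])

```text
clock: 8.48
position: [0.6372, 0.1586, 0.0502]
tcp_rot: [0.785, 0.62, -0.001, -0.001]
ft_force: [-7.8, 1.6, 3.3]
finger_gap: 0.004
grasp_force: 3.6
```

>>> play_rows(rows=[[[0, 0.03, 0], 0], [[0, 0.03, 0], 0], [[0, 0, 0], 0]])

```text
clock: 8.85
position: [0.6374, 0.1586, 0.0502]
tcp_rot: [0.785, 0.62, -0.004, -0.003]
ft_force: [-19.7, 1.9, 10.2]
finger_gap: 0.006
grasp_force: 10.4
```

```bash
python3 -c "
from h import *
st()"
```

```text
t 8.85 datum x,y mm -43.3 120.0 z 50.2 toolx ang 76.64 F [-19.7   1.9  10.2] gap 0.006
```

Contact at about 20 N: the long edge is on the fence. Now back off, go up, and round to the far end.

>>> play_rows(rows=[[[0, -0.2, 0], 0], [[0, -0.3, 0], 0], [[0, 0, -0.6], 0], [[0, 0, -0.6], 0], [[0.7, 0.3, 0], 0], [[0.8, 0.3, 0], 0], [[0.66, 0.3, 0], 0], [[0, 0.13, 0], 0], [[0, 0, 0], 0], [[0, 0, 0.6], 0], [[0, 0, 0.6], 0], [[0, 0, 0], 0]])

```text
clock: 10.35
position: [0.6907, 0.2553, 0.0483]
tcp_rot: [0.785, 0.619, -0.002, -0.001]
ft_force: [-0.5, 0.3, -0.3]
finger_gap: 0.009
grasp_force: 0.0
```

```bash
python3 -c "
from h import *
st()
im,d=get_image('side'); c=cloud('side',d); X=(c[...,:2]@EX-DX)*1e3; Yy=(c[...,:2]@EY-DY)*1e3; Z=c[...,2]*1e3
m=(abs(Z-47)<5)&(im.min(2)>190)&(X>-60)&(X<20)&(Yy>-20)&(Yy<220)
r=cv2.minAreaRect(np.stack([X[m],Yy[m]],-1).astype(np.float32)); print(m.sum(),r)
im,d=get_image('top'); c=cloud('top',d); X=(c[...,:2]@EX-DX)*1e3; Yy=(c[...,:2]@EY-DY)*1e3; Z=c[...,2]*1e3
m=(abs(Z-47)<5)&(im.min(2)>190)&(X>-60)&(X<20)&(Yy>-20)&(Yy<220)
print(m.sum(),cv2.minAreaRect(np.stack([X[m],Yy[m]],-1).astype(np.float32)))
"
```

```text
t 10.35 datum x,y mm -13.9 226.5 z 48.3 toolx ang 76.53 F [-0.5  0.3 -0.3] gap 0.009
6 ((-27.408039093017578, 28.506023406982422), (66.5228042602539, 3.115654468536377), 89.27257537841797)
194 ((-9.573857307434082, 115.71318054199219), (125.71619415283203, 39.142860412597656), 89.6270980834961)
```

>>> play_rows(rows=[[[-0.1, 0, 0], 0], [[-0.1, 0, 0], 0], [[-0.1, 0, 0], 0], [[-0.1, 0, 0], 0], [[-0.1, 0, 0], 0], [[-0.05, 0, 0], 0], [[0, 0, 0], 0]])

```text
clock: 11.32
position: [0.6855, 0.2296, 0.0502]
tcp_rot: [0.785, 0.62, -0.0, 0.0]
ft_force: [0.2, 1.4, -0.2]
finger_gap: 0.003
grasp_force: 0.3
```

>>> play_rows(rows=[[[-0.03, 0, 0], 0], [[-0.03, 0, 0], 0], [[0, 0, 0], 0]])

```text
clock: 11.7
position: [0.6848, 0.2268, 0.0502]
tcp_rot: [0.785, 0.62, -0.0, 0.0]
ft_force: [0.2, 1.1, 0.8]
finger_gap: 0.005
grasp_force: 0.6
```

>>> play_rows(rows=[[[-0.03, 0, 0], 0], [[-0.03, 0, 0], 0], [[0, 0, 0], 0]])

```text
clock: 12.08
position: [0.6839, 0.224, 0.0501]
tcp_rot: [0.785, 0.62, -0.0, -0.0]
ft_force: [-0.6, 2.8, 0.2]
finger_gap: 0.005
grasp_force: 1.4
```

```bash
python3 -c "
from h import *
st()"
```

```text
t 12.07 datum x,y mm -13.2 194.4 z 50.1 toolx ang 76.59 F [-0.6  2.8  0.2] gap 0.005
```

>>> play_rows(rows=[[[-0.03, 0, 0], 0], [[-0.03, 0, 0], 0], [[0, 0, 0], 0]])

```text
clock: 12.45
position: [0.6831, 0.2212, 0.0501]
tcp_rot: [0.785, 0.62, -0.0, -0.0]
ft_force: [-3.2, 4.9, 1.1]
finger_gap: 0.004
grasp_force: 2.3
```

>>> play_rows(rows=[[[-0.03, 0, 0], 0], [[-0.02, 0, 0], 0], [[0, 0, 0], 0]])

```text
clock: 12.82
position: [0.683, 0.2207, 0.0502]
tcp_rot: [0.785, 0.62, 0.001, -0.001]
ft_force: [0.0, 12.7, -1.1]
finger_gap: 0.004
grasp_force: 6.7
```

>>> play_rows(rows=[[[-0.03, 0, 0], 0], [[0, 0, 0], 0]])

```text
clock: 13.08
position: [0.6829, 0.2205, 0.0504]
tcp_rot: [0.784, 0.62, 0.003, -0.001]
ft_force: [2.7, 18.6, -2.1]
finger_gap: 0.006
grasp_force: 9.9
```

```bash
python3 -c "
from h import *
st()"
```

```text
t 13.07 datum x,y mm -13.4 190.8 z 50.4 toolx ang 76.66 F [ 2.7 18.6 -2.1] gap 0.006
```

Seated on the stop (190.8 ≈ 180 + half a pad). One more touch along the front edge to be sure of the fence.

>>> play_rows(rows=[[[0.3, 0, 0], 0], [[0, 0, -0.6], 0], [[0, 0, -0.6], 0], [[-0.6, -0.4, 0], 0], [[-0.6, -0.4, 0], 0], [[-0.45, -0.4, 0], 0], [[0, 0, 0], 0], [[0, 0, 0.6], 0], [[0, 0, 0.6], 0], [[0, 0, 0], 0]])

```text
clock: 14.32
position: [0.609, 0.1656, 0.0489]
tcp_rot: [0.785, 0.62, -0.001, -0.0]
ft_force: [-0.3, 0.1, 1.2]
finger_gap: 0.005
grasp_force: 0.0
```

```bash
python3 -c "
from h import *
st()"
```

```text
t 14.32 datum x,y mm -72.6 120.2 z 48.9 toolx ang 76.6 F [-0.3  0.1  1.2] gap 0.005
```

>>> play_rows(rows=[[[0, 0.15, 0], 0], [[0, 0.15, 0], 0], [[0, 0.15, 0], 0], [[0, 0.08, 0], 0], [[0, 0.04, 0], 0], [[0, 0, 0], 0]])

```text
clock: 15.08
position: [0.6363, 0.1588, 0.0502]
tcp_rot: [0.785, 0.62, -0.0, -0.0]
ft_force: [0.0, -0.4, -0.4]
finger_gap: 0.003
grasp_force: 0.0
```

>>> play_rows(rows=[[[0, 0.03, 0], 0], [[0, 0, 0], 0]])

```text
clock: 15.32
position: [0.6371, 0.1587, 0.0502]
tcp_rot: [0.785, 0.62, -0.001, -0.001]
ft_force: [-3.8, 0.3, 2.5]
finger_gap: 0.003
grasp_force: 1.9
```

```bash
python3 -c "
from h import *
st()"
```

```text
t 15.32 datum x,y mm -43.6 120.0 z 50.2 toolx ang 76.6 F [-3.8  0.3  2.5] gap 0.003
```

Same contact position, so the link is home. Retreat up, turn to close along press y, and look.

>>> play_rows(rows=[[[0, -0.5, 0], 0], [[0, -0.5, -0.3], 0], [[0, -0.3, -0.9], 0], [[0, 0, -1], 0], [[0, 0, -1], 0], [[0, 0, -1], 0], [[0, 0, -1], 0], [[0, 0, -1], 0], [[0, 0, -0.8], -1], [[0, 0, 0], -1], [[0, 0, 0], -1], [[0, 0, 0], -1], [[0, 0, 0], -1], [[0, 0, 0], -1], [[0, 0, 0], -1], [[0, 0, 0], -1], [[0, 0, 0], -1], [[0, 0, 0], 0]], gripper=0.5)

```text
clock: 17.58
position: [0.5746, 0.1735, 0.4003]
tcp_rot: [0.118, 0.993, -0.0, 0.0]
ft_force: [0.5, 0.3, -0.1]
finger_gap: 0.501
grasp_force: 0.0
```

```bash
python3 - <<'E'
from h import *
st()
ims={}
for n in('top','side'):
    im,d=get_image(n); ims[n]=im; c=cloud(n,d); X=(c[...,:2]@EX-DX)*1e3; Yy=(c[...,:2]@EY-DY)*1e3; Z=c[...,2]*1e3
    m=(abs(Z-47)<4)&(im.min(2)>190)&(X>-60)&(X<20)&(Yy>-20)&(Yy<220)
    if m.sum()>10: print(n,'link',m.sum(),cv2.minAreaRect(np.stack([X[m],Yy[m]],-1).astype(np.float32)))
    m=(Z>285)&(Z<312)&(X>-20)&(X<60)&(Yy>-90)&(Yy<-30)
    print(n,'knob',m.sum(),X[m].mean(),Yy[m].mean(),Z[m].max(), np.ptp(X[m]),np.ptp(Yy[m]))
a=cv2.resize(ims['top'][140:220,240:340,::-1],(750,600),interpolation=2); b=cv2.resize(ims['side'][150:240,280:380,::-1],(666,600),interpolation=2)
cv2.imwrite('pics/s3.png',cv2.resize(np.hstack([a,b]),(800,339)))
E
```

```text
t 17.57 datum x,y mm -107.9 120.0 z 400.3 toolx ang 166.5 F [ 0.5  0.3 -0.1] gap 0.501
top knob 6 22.911202626093807 -31.392646325971523 305.3106664926063 8.356193835967307 2.78102671714786
side knob 9 21.495090738654028 -31.10568838526528 304.1179775123791 7.912175422342905 2.6680029049984135
```

View pics/s3.png

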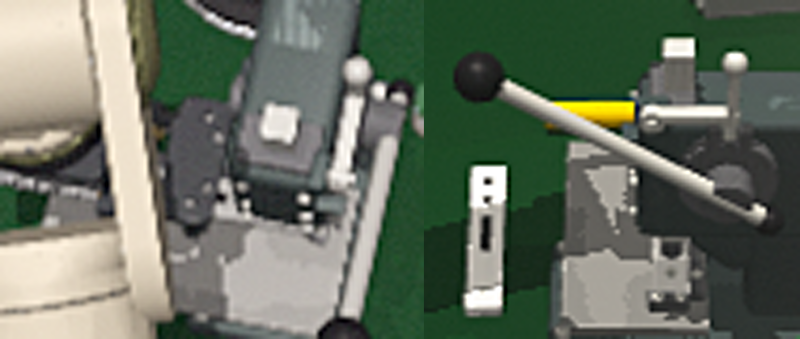

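The right pane shows the link up by the end stop, the dog upright with its knob at (735,62), and the lever still up. My knob mask cut the knob off in y, so I'll redo that.

```bash
python3 - <<'E'
from h import *
for n in('top','side'):
    im,d=get_image(n); c=cloud(n,d); X=(c[...,:2]@EX-DX)*1e3; Yy=(c[...,:2]@EY-DY)*1e3; Z=c[...,2]*1e3
    m=(Z>288)&(Z<312)&(X>-5)&(X<50)&(Yy>-45)&(Yy<-5)
    print(n,'knob',m.sum(),X[m].mean(),Yy[m].mean(),Z[m].max(), np.ptp(X[m]),np.ptp(Yy[m]))
    m=(Z>280)&(Z<330)&(X>-190)&(X<-130)&(Yy>-90)&(Yy<-10)&(im.max(2)<90)
    print(n,'ball',m.sum(),X[m].mean(),Yy[m].mean(),Z[m].max(), np.ptp(X[m]),np.ptp(Yy[m]))
E
```

```text
top knob 37 22.720289903011903 -24.471297327653534 307.28215679623213 17.35318437974398 17.149894229560203
top ball 132 -157.08347664996884 -50.63017772279791 322.5967641328076 31.81756373829802 34.866211863777785
side knob 34 22.031701079311524 -28.065561140318685 307.0315599986764 13.546350993802857 16.145581361930034
side ball 150 -155.27583025334127 -57.64804993700655 321.496017611365 38.35848686979003 29.14661431291431
```

Knob at datum (22,-24), z 0.296. Go above it, down, and close gently.

>>> play_rows(rows=[[[-0.52, -0.576, 0], 0], [[-0.52, -0.576, 0], 0], [[-0.52, -0.576, 0], 0], [[-0.52, -0.576, 0], 0], [[-0.52, -0.576, 0], 0], [[0, 0, 0], 0], [[0, 0, 0.8], 0], [[0, 0, 0.8], 0], [[0, 0, 0.4], 0], [[0, 0, 0.26], 0], [[0, 0, 0], 0], [[0, 0, 0], 0]])

```text
clock: 19.27
position: [0.6678, 0.0036, 0.2885]
tcp_rot: [0.117, 0.993, -0.0, 0.001]
ft_force: [-0.5, -0.2, 0.6]
finger_gap: 0.502
grasp_force: 0.0
```

```bash
python3 -c "
from h import *
st()"
```

```text
t 19.27 datum x,y mm 22.2 -23.8 z 288.5 toolx ang 166.59 F [-0.5 -0.2  0.6] gap 0.502
```

>>> play_rows(rows=[[[0, 0, 0], 0], [[0, 0, 0], 0], [[0, 0, 0], 0], [[0, 0, 0], 0], [[0, 0, 0], 0]], gripper=0.9, force=8)

```text
clock: 19.9
position: [0.6677, 0.0038, 0.2875]
tcp_rot: [0.117, 0.993, 0.0, 0.0]
ft_force: [1.2, 3.5, 2.0]
finger_gap: 0.186
grasp_force: 7.8
```

>>> play_rows(rows=[[[0.085, 0, -0.09], 0], [[0.09, 0, -0.085], 0], [[0.105, 0, -0.08], 0], [[0.113, 0, -0.072], 0], [[0.12, 0, -0.06], 0], [[0.122, 0, -0.054], 0], [[0, 0, 0], 0]])

```text
clock: 20.78
position: [0.6363, 0.0112, 0.3095]
tcp_rot: [0.116, 0.993, 0.0, -0.0]
ft_force: [1.5, 5.7, -0.1]
finger_gap: 0.189
grasp_force: 7.9
```

>>> play_rows(rows=[[[0.258, 0, -0.068], 0], [[0.266, 0, -0.024], 0], [[0.266, 0, 0.024], 0], [[0.258, 0, 0.068], 0], [[0.148, 0, 0.064], 0], [[0, 0, 0], 0]])

```text
clock: 21.52
position: [0.5781, 0.0251, 0.3057]
tcp_rot: [0.116, 0.993, 0.0, -0.001]
ft_force: [1.7, 5.0, -1.0]
finger_gap: 0.186
grasp_force: 8.0
```

```bash
python3 -c "
from h import *
st()"
```

```text
t 21.52 datum x,y mm -70.1 -23.6 z 305.7 toolx ang 166.62 F [ 1.7  5.  -1. ] gap 0.186
```

Dog at about 1.3 rad, past the tipping point. Open and rise.

>>> play_rows(rows=[[[0, 0, 0], 0], [[0, 0, 0], 0], [[0, 0, 0], 0], [[0, 0, -0.5], 0], [[0, 0, -0.9], 0], [[0, 0, -0.6], 0], [[0, 0, 0], 0]], gripper=0.5)

```text
clock: 22.4
position: [0.5788, 0.0244, 0.408]
tcp_rot: [0.117, 0.993, -0.0, 0.002]
ft_force: [-0.1, 0.1, -0.7]
finger_gap: 0.497
grasp_force: 0.0
```

```bash
python3 - <<'E'
from h import *
st()
im,d=get_image('side'); cv2.imwrite('pics/s4.png',cv2.resize(im[130:250,270:400,::-1],(650,600),interpolation=2))
E
```

```text
t 22.4 datum x,y mm -69.2 -24.1 z 408.0 toolx ang 166.58 F [-0.1  0.1 -0.7] gap 0.497
```

View pics/s4.png

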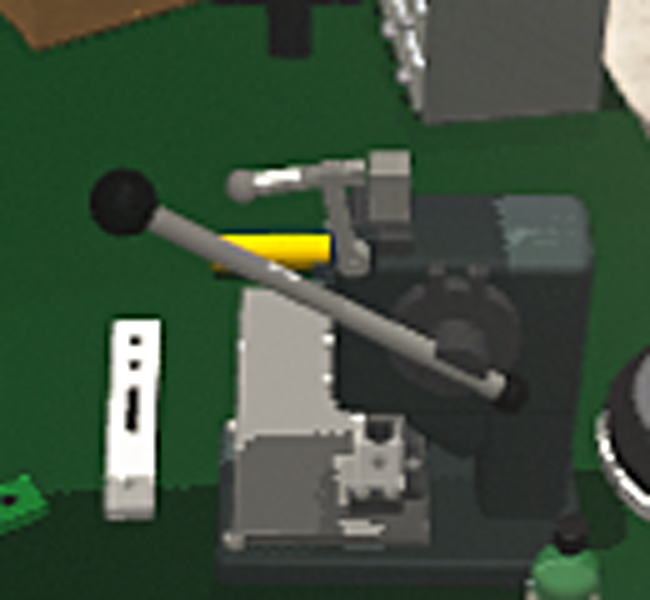

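The dog lies forward on its rest (knob at (242,187)), and the lever is still up with its ball at (123,202). Close the fingers and go above the ball.

>>> play_rows(rows=[[[0.6, -0.2, 0], 0], [[0.6, -0.2, 0], 0], [[0.56, -0.16, 0], 0], [[0, 0, 0], 0], [[0, 0, 0.7], 0], [[0, 0, 0.64], 0], [[0, 0, 0], 0], [[0, 0, 0], 0]], gripper=1, force=20)

```text
clock: 23.45
position: [0.4871, 0.0177, 0.3398]
tcp_rot: [0.117, 0.993, -0.0, 0.0]
ft_force: [0.5, 0.1, -0.7]
finger_gap: 0.007
grasp_force: 0.0
```

>>> play_rows(rows=[[[0.05, 0, 0.1], 0], [[0.05, 0, 0.1], 0], [[0.05, 0, 0.1], 0], [[0, 0, 0], 0]])

```text
clock: 23.95
position: [0.4785, 0.0197, 0.3247]
tcp_rot: [0.117, 0.993, -0.0, 0.0]
ft_force: [-1.9, 0.4, 7.9]
finger_gap: 0.003
grasp_force: 3.3
```

```bash
python3 -c "
from h import *
st()"
```

```text
t 23.95 datum x,y mm -165.7 -51.9 z 324.7 toolx ang 166.6 F [-1.9  0.4  7.9] gap 0.003
```

>>> play_rows(rows=[[[0.03, 0, 0.1], 0], [[0.03, 0, 0.1], 0], [[0.03, 0, 0.1], 0], [[0.03, 0, 0.1], 0]])

```text
clock: 24.45
position: [0.4723, 0.0212, 0.3049]
tcp_rot: [0.117, 0.993, 0.0, -0.0]
ft_force: [-5.9, 1.3, 7.9]
finger_gap: 0.004
grasp_force: 4.1
```

>>> play_rows(rows=[[[0.03, 0, 0.1], 0], [[0.03, 0, 0.1], 0], [[0.03, 0, 0.1], 0], [[0.03, 0, 0.1], 0]])

```text
clock: 24.95
position: [0.4666, 0.0226, 0.2847]
tcp_rot: [0.117, 0.993, 0.0, -0.0]
ft_force: [-5.0, 0.8, 7.8]
finger_gap: 0.002
grasp_force: 3.8
```

>>> play_rows(rows=[[[0.03, 0, 0.1], 0], [[0.03, 0, 0.1], 0], [[0.02, 0, 0.1], 0], [[0.02, 0, 0.1], 0]])

```text
clock: 25.45
position: [0.4618, 0.0237, 0.2646]
tcp_rot: [0.117, 0.993, 0.0, -0.0]
ft_force: [-4.2, 1.3, 7.2]
finger_gap: 0.006
grasp_force: 3.4
```

>>> play_rows(rows=[[[0.02, 0, 0.1], 0], [[0.02, 0, 0.1], 0], [[0.01, 0, 0.1], 0]])

```text
clock: 25.82
position: [0.4593, 0.0243, 0.2495]
tcp_rot: [0.117, 0.993, 0.0, -0.0]
ft_force: [-4.8, 1.1, 6.5]
finger_gap: -0.001
grasp_force: 3.3
```

>>> play_rows(rows=[[[0.01, 0, 0.1], 0], [[0.01, 0, 0.1], 0], [[0.01, 0, 0.1], 0]])

```text
clock: 26.2
position: [0.4579, 0.0246, 0.2344]
tcp_rot: [0.117, 0.993, 0.0, -0.0]
ft_force: [-4.8, 1.6, 7.3]
finger_gap: 0.009
grasp_force: 3.2
```

>>> play_rows(rows=[[[0, 0, 0.1], 0], [[0, 0, 0.1], 0], [[0, 0, 0.1], 0]])

```text
clock: 26.58
position: [0.4579, 0.0246, 0.2194]
tcp_rot: [0.117, 0.993, 0.0, -0.0]
ft_force: [-4.5, 0.7, 6.4]
finger_gap: 0.005
grasp_force: 3.2
```

>>> play_rows(rows=[[[0, 0, 0.1], 0], [[0, 0, 0.1], 0], [[-0.01, 0, 0.1], 0]])

```text
clock: 26.95
position: [0.4584, 0.0245, 0.2044]
tcp_rot: [0.117, 0.993, 0.0, -0.0]
ft_force: [-5.3, 1.3, 6.4]
finger_gap: 0.002
grasp_force: 3.2
```

>>> play_rows(rows=[[[-0.01, 0, 0.1], 0], [[-0.02, 0, 0.1], 0], [[-0.02, 0, 0.1], 0]])

```text
clock: 27.32
position: [0.4609, 0.0239, 0.1893]
tcp_rot: [0.117, 0.993, 0.0, -0.0]
ft_force: [-4.7, 1.5, 6.8]
finger_gap: 0.007
grasp_force: 3.2
```

>>> play_rows(rows=[[[-0.02, 0, 0.1], 0], [[-0.02, 0, 0.1], 0], [[-0.02, 0, 0.1], 0]])

```text
clock: 27.7
position: [0.4635, 0.0233, 0.1744]
tcp_rot: [0.117, 0.993, 0.0, -0.001]
ft_force: [-7.5, 2.0, 9.9]
finger_gap: 0.009
grasp_force: 4.9
```

Force is up, so the punch is likely on the pin. Smaller steps now.

>>> play_rows(rows=[[[-0.015, 0, 0.05], 0], [[-0.015, 0, 0.05], 0]])

```text
clock: 27.95
position: [0.4649, 0.0229, 0.1695]
tcp_rot: [0.117, 0.993, 0.0, -0.001]
ft_force: [-6.7, 1.2, 9.2]
finger_gap: 0.004
grasp_force: 4.8
```

>>> play_rows(rows=[[[-0.015, 0, 0.05], 0], [[-0.015, 0, 0.05], 0]])

```text
clock: 28.2
position: [0.4663, 0.0227, 0.1645]
tcp_rot: [0.117, 0.993, 0.0, -0.001]
ft_force: [-7.7, 0.4, 9.0]
finger_gap: 0.001
grasp_force: 4.8
```

>>> play_rows(rows=[[[-0.015, 0, 0.05], 0], [[-0.015, 0, 0.05], 0]])

```text
clock: 28.45
position: [0.4677, 0.0223, 0.1595]
tcp_rot: [0.117, 0.993, 0.0, -0.001]
ft_force: [-7.4, 0.6, 9.6]
finger_gap: 0.007
grasp_force: 4.8
```

>>> play_rows(rows=[[[-0.015, 0, 0.05], 0], [[-0.015, 0, 0.05], 0]])

```text
clock: 28.7
position: [0.4692, 0.022, 0.1545]
tcp_rot: [0.117, 0.993, 0.0, -0.001]
ft_force: [-7.2, 1.4, 8.8]
finger_gap: 0.008
grasp_force: 4.8
```

>>> play_rows(rows=[[[-0.013, 0, 0.04], 0], [[-0.013, 0, 0.04], 0]])

```text
clock: 28.95
position: [0.4703, 0.0217, 0.1505]
tcp_rot: [0.117, 0.993, 0.0, -0.001]
ft_force: [-7.5, 1.3, 9.9]
finger_gap: 0.004
grasp_force: 4.7
```

>>> play_rows(rows=[[[-0.013, 0, 0.04], 0], [[-0.013, 0, 0.04], 0]])

```text
clock: 29.2
position: [0.4716, 0.0214, 0.1465]
tcp_rot: [0.117, 0.993, 0.0, -0.001]
ft_force: [-7.5, 1.5, 9.7]
finger_gap: 0.002
grasp_force: 4.7
```

>>> play_rows(rows=[[[-0.013, 0, 0.04], 0], [[-0.013, 0, 0.04], 0]])

```text
clock: 29.45
position: [0.4729, 0.0211, 0.1425]
tcp_rot: [0.117, 0.993, 0.0, -0.001]
ft_force: [-7.9, 1.7, 9.4]
finger_gap: 0.008
grasp_force: 4.8
```

>>> play_rows(rows=[[[-0.013, 0, 0.03], 0], [[-0.013, 0, 0.03], 0]])

```text
clock: 29.7
position: [0.4741, 0.0208, 0.1395]
tcp_rot: [0.117, 0.993, 0.0, -0.001]
ft_force: [-7.4, 1.1, 7.7]
finger_gap: 0.009
grasp_force: 4.7
```

>>> play_rows(rows=[[[-0.013, 0, 0.03], 0], [[-0.013, 0, 0.03], 0]])

```text
clock: 29.95
position: [0.4754, 0.0205, 0.1365]
tcp_rot: [0.117, 0.993, 0.0, -0.001]
ft_force: [-7.1, 1.6, 10.2]
finger_gap: 0.005
grasp_force: 5.0
```

>>> play_rows(rows=[[[-0.013, 0, 0.03], 0], [[-0.013, 0, 0.03], 0]])

```text
clock: 30.2
position: [0.4764, 0.0202, 0.1338]
tcp_rot: [0.117, 0.993, 0.0, -0.001]
ft_force: [-10.3, 2.5, 16.1]
finger_gap: 0.005
grasp_force: 8.1
```

>>> play_rows(rows=[[[-0.006, 0, 0.02], 0], [[0, 0, 0], 0]])

```text
clock: 30.45
position: [0.4766, 0.0202, 0.1331]
tcp_rot: [0.116, 0.993, 0.0, -0.001]
ft_force: [-11.0, 1.5, 18.0]
finger_gap: 0.006
grasp_force: 8.9
```

>>> play_rows(rows=[[[-0.004, 0, 0.02], 0], [[0, 0, 0], 0]])

```text
clock: 30.7
position: [0.4769, 0.0201, 0.1323]
tcp_rot: [0.116, 0.993, 0.0, -0.001]
ft_force: [-12.0, 2.6, 20.4]
finger_gap: 0.012
grasp_force: 10.0
```

Firm and still well below the limit, so it is solid. Let the lever back up along the arc.

>>> play_rows(rows=[[[0.08, 0, -0.2], 0], [[0.08, 0, -0.2], 0], [[0.07, 0, -0.2], 0], [[0.06, 0, -0.2], 0], [[0.05, 0, -0.2], 0], [[0.03, 0, -0.2], 0], [[0.02, 0, -0.2], 0], [[0, 0, -0.2], 0], [[0, 0, -0.2], 0], [[0, 0, -0.2], 0], [[-0.01, 0, -0.2], 0], [[-0.02, 0, -0.2], 0], [[-0.03, 0, -0.2], 0], [[-0.04, 0, -0.2], 0], [[-0.05, 0, -0.2], 0], [[-0.05, 0, -0.2], 0], [[-0.06, 0, -0.2], 0], [[-0.06, 0, -0.2], 0], [[-0.06, 0, -0.2], 0], [[0, 0, -0.2], 0]])

```text
clock: 33.2
position: [0.478, 0.0198, 0.3315]
tcp_rot: [0.117, 0.993, 0.0, -0.0]
ft_force: [0.0, -0.3, -0.0]
finger_gap: 0.003
grasp_force: 0.0
```

>>> play_rows(rows=[[[0, 0, -0.2], 0], [[0, 0, -0.6], 0], [[0, 0, -0.8], 0], [[0.8, 0, 0], 0], [[0.8, 0.5, 0], 0], [[0, 0.8, 0], 0], [[0, 0.8, 0], 0], [[0, 0.8, 0], 0], [[0, 0.8, 0], 0], [[0, 0.8, 0], 0], [[0, 0, 0], 0]])

```text
clock: 34.58
position: [0.4521, 0.2589, 0.4102]
tcp_rot: [0.115, 0.993, -0.0, -0.001]
ft_force: [0.3, 0.0, -0.7]
finger_gap: 0.007
grasp_force: 0.0
```

```bash
python3 - <<'E'
from h import *
st()
ims={}
for n in('top','side'):
    im,d=get_image(n); ims[n]=im; c=cloud(n,d); X=(c[...,:2]@EX-DX)*1e3; Yy=(c[...,:2]@EY-DY)*1e3; Z=c[...,2]*1e3
    m=(abs(Z-47)<4)&(im.min(2)>190)&(X>-60)&(X<20)&(Yy>-20)&(Yy<220)
    if m.sum()>10: print(n,'link',m.sum(),cv2.minAreaRect(np.stack([X[m],Yy[m]],-1).astype(np.float32)))
    m=(Z>280)&(Z<330)&(X>-190)&(X<-130)&(Yy>-90)&(Yy<-10)&(im.max(2)<90)
    print(n,'ball',m.sum(),X[m].mean(),Z[m].max())
a=cv2.resize(ims['top'][140:230,240:340,::-1],(666,600),interpolation=2); b=cv2.resize(ims['side'][150:240,280:380,::-1],(666,600),interpolation=2)
cv2.imwrite('pics/s5.png',cv2.resize(np.hstack([a,b]),(800,360)))
E
```

```text
t 34.58 datum x,y mm -246.8 174.6 z 410.2 toolx ang 166.76 F [ 0.3  0.  -0.7] gap 0.007
top link 220 ((-8.867615699768066, 115.51676940917969), (126.6038589477539, 41.256988525390625), 88.49758911132812)
top ball 133 -157.15624753636655 323.5707972688086
side ball 148 -155.37590884242528 323.1629967702839
```

View pics/s5.png

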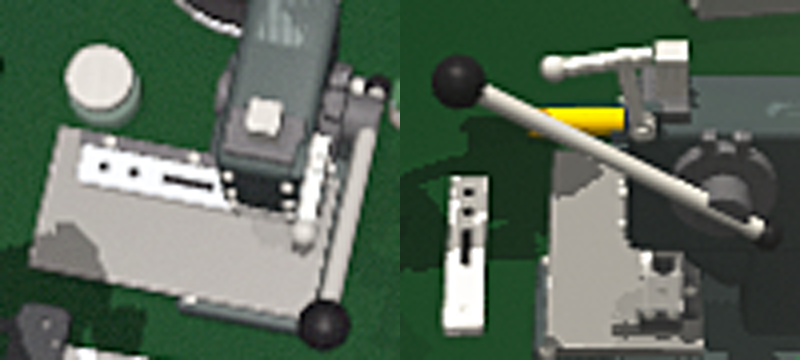

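The lever is up, the dog is off and the link lies along the fence. I'll check the link's front-edge angle numerically before handing in.

```bash
python3 - <<'E'
from h import *
im,d=get_image('top'); G=im.astype(float)[...,0]
P=[]
for u in range(254,294):
    s=G[160:205,u]; w=np.where(im[160:205,u].min(1)>222)[0]
    if len(w)==0: continue
    k=w[-1]
    if k+1<len(s):
        f=(s[k]-215)/max(s[k]-s[k+1],1); p=at_z('top',u,160+k+min(max(f,0),1),.047)[:2]; P.append(((p@EX-DX)*1e3,(p@EY-DY)*1e3))
P=np.array(P); k=np.polyfit(P[:,1],P[:,0],1)
for _ in range(4):
    r=P[:,0]-np.polyval(k,P[:,1]); P=P[abs(r)<max(1,2*r.std())]; k=np.polyfit(P[:,1],P[:,0],1)
print(len(P),'slope',k[0],'X at Y=60,180',np.polyval(k,[60,180]),P[:,1].min(),P[:,1].max(),r.std())
w=[(u,v) for v in range(165,190) for u in range(245,262) if im[v,u].min()>222]
q=np.array([at_z('top',u,v,.047)[:2] for u,v in w]); print('far end Y',((q@EY-DY)*1e3).max(),'n',len(w))
E
```

```text
34 slope 0.0011254325030978017 X at Y=60,180 [-28.97206956 -28.83701766] 65.55211458054924 175.17736445484573 0.4947567351284414
far end Y 186.69539155263405 n 14
```

```bash
python3 - <<'E'
from h import *
im,d=get_image('top')
for X in(-22,-15,-8):
    ys=np.arange(165,200,2); out=[]
    for y in ys:
        p=(DX+X/1e3)*EX+(DY+y/1e3)*EY; u,v=proj('top',[[p[0],p[1],.047]])[0]
        out.append(int(cv2.getRectSubPix(im[...,1].copy(),(1,1),(float(u),float(v)))[0,0]))
    print(X,list(zip(ys.tolist(),out)))
E
```

```text
-22 [(165, 255), (167, 255), (169, 254), (171, 254), (173, 255), (175, 255), (177, 253), (179, 222), (181, 194), (183, 171), (185, 171), (187, 179), (189, 179), (191, 179), (193, 179), (195, 180), (197, 182), (199, 192)]
-15 [(165, 218), (167, 240), (169, 253), (171, 253), (173, 254), (175, 255), (177, 246), (179, 229), (181, 200), (183, 183), (185, 174), (187, 177), (189, 179), (191, 177), (193, 177), (195, 179), (197, 185), (199, 183)]
-8 [(165, 252), (167, 255), (169, 254), (171, 254), (173, 254), (175, 255), (177, 250), (179, 223), (181, 197), (183, 173), (185, 173), (187, 178), (189, 178), (191, 178), (193, 178), (195, 180), (197, 181), (199, 184)]
```

The far end is at Y≈180, so the link is home. Handing in.

```bash
python3 -c "
from rig import *
print(job_done())"
```

```text
the job is handed in; nothing more can be done
None
```

I handed the job in at about 35 s of the 70 s allowed. The link measures home against fence and stop, and the dog is on its rest. I drove the pin until the punch came up solid at about 20 N on the ball, and the lever is back up. The hand-in returned no verdict, and I didn't measure the other things on the bench for movement.

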